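# Slide the recipe pad out over the edge of the chopping board

### The arm

A 6-joint arm with a two-finger parallel gripper is mounted at the origin on a cart in front of the work surface, level with it; the furniture and walls round the work are solid. World frame = base frame: x ahead of the robot, y to its left, z up, the work surface at z = 0. Lengths are in m, angles in rad, forces in N, time in s.
With the tool pointing down it reaches from about 0.25 to 0.8 m from the base axis. Payload 3.9 kg.
Tool frame: the origin (TCP) lies on the front face of the gripper's body, between the roots of the fingers; the fingertips stand 73 mm ahead of it and the grasp point (between the pads) lies 54 mm ahead of it (bot.tip_reach is the distance from the TCP to the fingertips, in m); z points along the fingers, y is the line along which they close (so a half turn about z gives the same grasp; the last joint's range is limited). The gripper opens to 85 mm and grips with 20 to 120 N. Pads are 22 mm wide; open, the fingers measure 114 mm over their backs; the gripper's body (76 mm by 85 mm) begins 54 mm behind the grasp point. The pads swing forward as they close: fully open they stand 13 mm farther back than shut.
Start: joints at [-1.334, 0.26, -0.138, 1.173, 0, 1.571], TCP at [0.123, -0.51, 0.304] pointing down, gripper open.
Joint ranges: [-2.78, 2.78], [-0.83, 1.72], [-1.28, 1.37], [-1.9, 2.12], [-1.57, 1.48], [-3.14, 3.14]. Speed limits (rad/s): [2.57, 2.57, 3.14, 3.14, 3.14, 3.14].

### API

Orientations are given as a unit quaternion [w, x, y, z].
In Python, from cell import monitor, read_camera, job, bot gives the robot as it stands. The module is installed in compiled form; this text tells all that it offers.
- The arm moves only by the tool arm_command, never from a script. Its argument "motion" is a list of rows, each a list of 3 entries, a list of its own where there are three numbers: the shift along the tool's x, y, z in m, then the turn, a rotation vector about the tool's x, y, z in rad, then the opening, from 0 (shut) to 1 (fully open). In form: [[[x, y, z], [wx, wy, wz], fingers], ...]. A call has 1 to 10 rows; each row shifts and turns the commanded pose from where the row before left it, along the tool's axes as they then stand; what a row does not reach is not made up. A row lasts 1/8 s, in which the tool goes at most 62.5 mm and 10.7 degrees, less where a joint would pass 70% of its speed; a pose out of reach is approached as far as the arm can. A call is refused whole if a number of a shift passes 0.0625 or a number of a turn 0.188, either way. A call with a gripper value outside its range is refused whole. The fingers move at their own pace and stop on an object; the grip force is fixed at half the most. Time passes only in rows, so rows that do not move let the fingers close. It gives the time, the measured TCP pose, the force, the opening and the grip force at its end, in the units of the state.
- monitor.get_state(): the state, without advancing time (a new reading comes with each control period).
- read_camera(name): name is "scene" or "top"; returns a dict with "pixels" (420x560x3 uint8, red, green, blue), "z_map" (420x560 float32, m along the optical axis (not along the pixel's ray), 0 where there is no reading), "fx", "fy", "cx", "cy" (pixels), "R" (3x3) and "t" (3): a world point X has camera coordinates R X + t. Camera axes: x right, y down, z forward; pixel columns grow to the right and rows downward; lengths in m; the calibration is good to about 2 mm. A picture is of the moment at which its call begins.
- job.sign_off(): hands the job in; it is judged then, once.
The state is a dict: "time": time; "joint_pos": joint angles; "joint_vel": joint speeds; "tau": joint torques, N m; "position": TCP position; "ee_rot": TCP orientation; "ft_force": force on the tool from outside, world axes, zero at the start; "ft_torque": the same for the moment, N m; "width": finger opening in m; "finger_force": force on a finger pad.
Only numpy, scipy, OpenCV 4.12 (cv2) and the standard library are available. Lean on these libraries where they do the work, as an engineer would, in place of code of your own. Each camera call takes 0.05 s, during which the arm holds its last target. There are 200 camera calls.

### The job

The recipe pad lies on the chopping board, and the mug stands beyond one short end of the board. Push the pad along the board with the fingertips, without picking it up, until it sticks out 5 cm over the board's edge on the mug's side, square to that edge and lying flat, so that someone can take it across its thickness. Leave the board and all the other things where they are, and let go of the pad at the end.

Things in the scene. Friction and masses are not known exactly. Their poses are not given: they have to be found in the camera images.
- board: Plain wooden chopping board, loose, flat on the worktop. 235 mm along x, 280 mm along y, 22 mm thick, 0.92 kg. Origin: centre of its underside; z up. Its x axis points away from the robot to within 0.2 rad; its edges at y = +140 and -140 mm face left and right. The mug stands beyond one of these, the ramekin beyond the other.
- pad: Dark blue coil-bound recipe pad, loose, flat on the board, inside its edges at the start. A stiff block 150 mm along x, 100 mm wide (y -52 to +48), 9 mm thick, 60 to 120 g; the coil on a long side is looks only. Origin: underside, halfway along; z up. At the start its x axis lies along the board's +y to within 0.3 rad. It slides under a push of about 1 N; 5 cm out it still lies flat.
- pad_end_a (a point): Middle of the pad's short end at its x = +75 mm, at half its thickness: the end that looks toward the board's +y edge.
- pad_end_b (a point): Middle of the pad's short end at its x = -75 mm, at half its thickness: the end that looks toward the board's -y edge.
- mug: White mug with dark wave pattern and a handle, 79 mm across, 98 mm high, loose, standing on the worktop about 0.3 m from the middle of the board, to its left or its right; handle roughly away from the robot. Origin: centre of its underside. It tells which edge is meant; not to be touched.
- ramekin: Dark blue round ramekin, 115 mm across, 50 mm high, loose, standing on the worktop on the other side of the board from the mug. Origin: centre of its underside. Bystander.
- shaker: Salt shaker, 44 mm across, 90 mm high, loose, standing behind the board as seen from the robot. Origin: centre of its underside. Bystander.
Mind the look-alikes: they are no part of the job. What is shaped like the pad but purple or yellow is not meant.

How it is judged:
At the end, for the whole second after the job is handed in: The pad lies still and flat on the board, the middle of its end 38 to 62 mm beyond the board edge on the mug's side, within 0.12 rad of square and within 75 mm of the board's middle line; never lifted; nothing else moved over 15 mm (((y of mug in the frame of board above 0 m and y of pad_end_a in the frame of board between 0.178 and 0.202 m) or (y of mug in the frame of board below 0 m and y of pad_end_b in the frame of board between -0.202 and -0.178 m)) and angle between the x axis of pad and the y axis of board, either way round below 0.12 rad and angle between pad's own z axis and vertical below 0.05 rad and height (world z) of pad between 0.019 and 0.026 m and x of pad in the frame of board between -0.075 and 0.075 m and linear speed of pad below 0.01 m/s); the robot touches nothing.
It fails at once if the pad is lifted off the board or tipped up (height (world z) of pad above 0.032 m or angle between pad's own z axis and vertical above 0.2 rad).
It fails at once if the chopping board is shifted by more than 15 mm (distance of board from where it was at the start of the episode above 0.015 m).
It fails at once if the mug, the ramekin or the salt shaker is shifted by more than 15 mm (distance of any of mug, ramekin, shaker from where it was at the start of the episode above 0.015 m).
It also fails if it takes over 38 s, if anything falls off the work surface, if the arm or the gripper's body presses on something with over 40 N, if the wrist force passes 120 N, or if a joint passes its speed limit or range.

## Working session

There is one attempt and no reset: what is moved stays moved. The work goes in short steps, Python scripts to look and compute and a tool call to move; the robot and the scene stay as the last step left them, time stands still between calls to the robot, and variables do not carry over. Pictures are saved under pics/ and viewed, at most 10 in all, crops included, and the job is handed in when it is done.

Besides the shell and the picture viewer there is one more tool, called after ">>>" by a JSON object that holds its "name" and its "arguments", one argument or row to a line. arm_command: Moves the arm, as the interface text tells. Its arguments: {"type":"object","properties":{"motion":{"type":"array","items":{"type":"array"}}},"required":["motion"]}

```bash
mkdir -p pics; python3 - <<'E'
from cell import monitor, read_camera, bot
import cv2
s=monitor.get_state(); print(s['position'],s['ee_rot'],s['time'],bot.tip_reach)
for n in("top","scene"):
    c=read_camera(n); cv2.imwrite(f'pics/{n}0.png',c['pixels'][:,:,::-1]); print(n,c['fx'],c['R'],c['t'])
E
```

```text
[ 0.12301853 -0.50979559  0.30306158] [-9.91984739e-04  9.92999211e-01  1.18116760e-01 -1.21216533e-04] 0.0 0.0726
top 384.29415973054233 [[ 9.69779832e-04 -9.99773820e-01 -2.12454537e-02]
 [-9.92222980e-01  1.68238900e-03 -1.24461748e-01]
 [ 1.24469341e-01  2.12009279e-02 -9.91996927e-01]] [-0.06561813  0.51251835  0.9840935 ]
scene 527.1247090406102 [[-0.89760187 -0.4406854  -0.01035628]
 [-0.33353971  0.69434978 -0.63767519]
 [ 0.28820503 -0.56892421 -0.77023574]] [0.42846159 0.23031411 1.36516926]
```

View pics/top0.png

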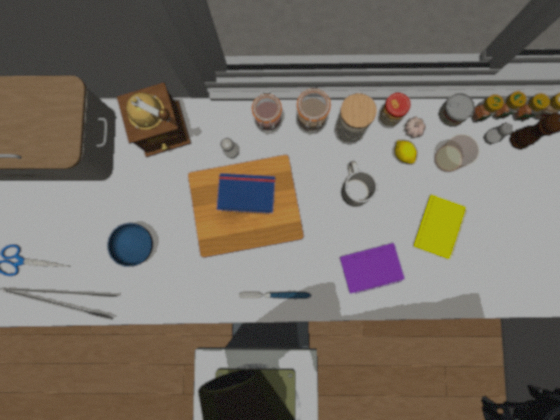

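View pics/scene0.png

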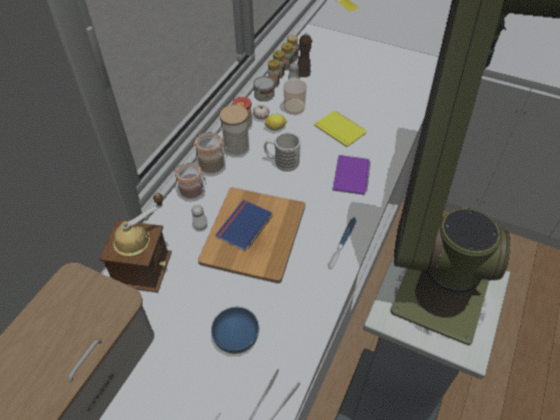

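The top view shows the pad at (246,194) on the board at (245,205), the mug to the right (-y) at (358,187), the ramekin at (130,244) and the shaker at (229,147). The scene view agrees. The things that could pass for the pad are purple (371,268), yellow (440,227) and the blue ramekin (130,244). I choose the dark blue one at (246,194). Next I measure it and check it in a crop.

```bash
cat > h.py <<'E'
from cell import monitor, read_camera
import cv2, numpy as np
def pts(c):
    z=c['z_map']; v,u=np.mgrid[:420,:560]
    P=np.stack([(u-c['cx'])/c['fx']*z,(v-c['cy'])/c['fy']*z,z],-1)
    return (P-c['t'])@c['R']
def proj(c,uv,h):
    d=np.c_[(uv[:,0]-c['cx'])/c['fx'],(uv[:,1]-c['cy'])/c['fy'],np.ones(len(uv))]@c['R']
    o=-c['R'].T@c['t']; return (o+d*((h-o[2])/d[:,2])[:,None])[:,:2]
def rect(c,m,h):
    m=cv2.morphologyEx(m.astype(np.uint8),cv2.MORPH_OPEN,np.ones((3,3)))
    k=max(cv2.findContours(m,cv2.RETR_EXTERNAL,cv2.CHAIN_APPROX_NONE)[0],key=cv2.contourArea)[:,0].astype(float)
    X=proj(c,k,h)
    r=cv2.minAreaRect((X*1000).astype(np.float32)); return r,cv2.boxPoints(r)
def look(n="top",box=(0.2,0.75,-.25,.25)):
    c=read_camera(n); P=pts(c); hsv=cv2.cvtColor(c['pixels'],cv2.COLOR_RGB2HSV)
    H,S,V=[hsv[...,i].astype(int) for i in range(3)]
    roi=(P[...,0]>box[0])&(P[...,0]<box[1])&(P[...,1]>box[2])&(P[...,1]<box[3])
    up=roi&(P[...,2]>.010)&(P[...,2]<.045)
    blue=up&(H>95)&(H<150)&(S>80); red=up&((H>150)|(H<3))&(S>80)
    wood=up&(H>=5)&(H<30)&(S>60)
    padm=cv2.morphologyEx((blue|red).astype(np.uint8),cv2.MORPH_CLOSE,np.ones((5,5)))
    return c,P,blue,padm,wood
E
python3 - <<'E'
from h import *
for n in("top","scene"):
    c,P,blue,padm,wood=look(n)
    for nm,m,h in(("blue",blue,.031),("pad",padm,.031),("board",wood|padm>0,.022)):
        r,b=rect(c,m,h); print(n,nm,np.round(r[0]),np.round(r[1]),round(r[2],1),np.round(b).tolist(), 'z',np.round(np.median(P[m>0][:,2]),4))
    if n=="top": cv2.imwrite('pics/crop.png',cv2.resize(c['pixels'][120:280,90:400,::-1],None,fx=2.5,fy=2.5))
    P2=P[(P[...,2]>.06)&(P[...,2]<.12)&(P[...,0]>.2)&(P[...,0]<.75)&(abs(P[...,1])<.4)]
    l=cv2.partition if 0 else None
    m=((P[...,2]>.045)&(P[...,2]<.12)&(P[...,0]>.2)&(P[...,0]<.72)&(abs(P[...,1])<.4)).astype(np.uint8)
    k,L,st,_=cv2.connectedComponentsWithStats(m)
    for i in range(1,k):
        if st[i,4]>30: Q=P[L==i]; print(n,'obj',Q.min(0).round(3),Q.max(0).round(3))
E
```

```text
top blue [551.  27.] [144.  81.] 86.4 [[506.0, -42.0], [587.0, -47.0], [596.0, 97.0], [516.0, 102.0]] z 0.0305
top pad [558.  27.] [144.  95.] 86.4 [[506.0, -42.0], [601.0, -48.0], [610.0, 96.0], [515.0, 102.0]] z 0.0304
top board [527.  29.] [234. 279.] 10.5 [[386.0, 145.0], [437.0, -129.0], [667.0, -86.0], [617.0, 188.0]] z 0.0217
top obj [ 0.696 -0.291  0.045] [ 0.72  -0.219  0.12 ]
top obj [0.62  0.376 0.045] [0.72 0.4  0.12]
top obj [0.671 0.192 0.045] [0.719 0.304 0.12 ]
top obj [0.66  0.052 0.045] [0.694 0.087 0.091]
top obj [ 0.644 -0.4    0.045] [ 0.693 -0.376  0.059]
top obj [ 0.523 -0.306  0.046] [ 0.632 -0.228  0.102]
top obj [0.365 0.269 0.045] [0.476 0.383 0.053]
scene blue [551.  31.] [144.  79.] 86.0 [[506.0, -37.0], [585.0, -43.0], [596.0, 100.0], [516.0, 106.0]] z 0.0289
scene pad [558.  30.] [146.  95.] 86.0 [[506.0, -39.0], [600.0, -46.0], [611.0, 99.0], [516.0, 106.0]] z 0.0289
scene board [525.  37.] [234. 283.] 10.4 [[385.0, 156.0], [436.0, -123.0], [666.0, -81.0], [614.0, 198.0]] z 0.0201
scene obj [ 0.647 -0.4    0.045] [ 0.688 -0.375  0.056]
scene obj [ 0.694 -0.273  0.045] [ 0.72  -0.209  0.12 ]
scene obj [ 0.521 -0.305  0.045] [ 0.635 -0.22   0.101]
scene obj [0.656 0.06  0.045] [0.694 0.094 0.091]
scene obj [0.67  0.194 0.045] [0.72  0.323 0.12 ]
scene obj [0.398 0.272 0.045] [0.477 0.359 0.054]
scene obj [0.363 0.322 0.045] [0.421 0.388 0.053]
```

View pics/crop.png

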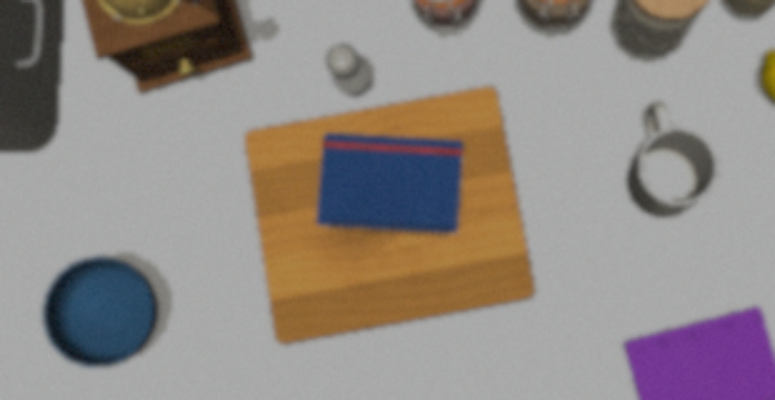

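The crop confirms the blue pad with its red coil at crop (390,185), clear of all neighbours. The mug is on the -y side, so I push from the +y end with both fingertips spread along the board's x. First I go above the start point.

>>> {"name": "arm_command", "arguments": {
  "motion": [
    [[0,0,0],[0,0,-0.1685],0.7],
    [[0,0,0],[0,0,-0.1685],0.7],
    [[0,0,0],[0,0,-0.1685],0.7],
    [[0,0,0],[0,0,-0.1685],0.7],
    [[0,0,0],[0,0,-0.1685],0.7],
    [[0.0593,0.0041,0],[0,0,0],0.7],
    [[0.0593,0.0041,0],[0,0,0],0.7],
    [[0.0593,0.0041,0],[0,0,0],0.7],
    [[0.0593,0.0041,0],[0,0,0],0.7],
    [[0.0593,0.0041,0],[0,0,0],0.7]
  ]
}}

```text
time: 1.45
position: [0.2818, -0.257, 0.3039]
ee_rot: [0.0, 0.858, 0.514, 0.0]
ft_force: [1.4, 0.6, -0.2]
width: 0.0598
finger_force: 0.0
```

>>> {"name": "arm_command", "arguments": {
  "motion": [
    [[0.0593,0.0041,0],[0,0,0],0.7],
    [[0.0593,0.0041,0],[0,0,0],0.7],
    [[0.0593,0.0041,0],[0,0,0],0.7],
    [[0.0593,0.0041,0],[0,0,0],0.7],
    [[0,0,0],[0,0,-0.1685],0.7],
    [[0,0,0],[0,0,-0.1685],0.7],
    [[0,0,0],[0,0,-0.1685],0.7],
    [[0,0,0],[0,0,-0.1685],0.7],
    [[0,0,0],[0,0,0],0.7]
  ]
}}

```text
time: 2.58
position: [0.4074, -0.0572, 0.3038]
ee_rot: [-0.0, 0.64, 0.768, -0.0]
ft_force: [-0.3, 0.6, -0.0]
width: 0.06
finger_force: 0.0
```

```bash
cat > st.py <<'E'
from h import *
from scipy.spatial.transform import Rotation as Ro
s=monitor.get_state(); w,x,y,z=s['ee_rot']; R=Ro.from_quat([x,y,z,w]).as_matrix()
print('t',s['time'],'p',np.round(s['position'],4),'width',s['width'],'F',np.round(s['ft_force'],2),'q',np.round(s['joint_pos'],2))
a=np.arctan2(R[1,1],R[0,1]); print('tool y yaw',a,'tilt',np.round(R[:,2],3)); 
bx=np.array([np.cos(.183),np.sin(.183)]); by=np.array([-bx[1],bx[0]])
d=s['position'][:2]-np.array([.526,.031]); print('board frame bx,by mm',1e3*d@bx,1e3*d@by)
def go(bX,bY):
    e=np.r_[(bX-d@bx*1e3)*bx+(bY-d@by*1e3)*by,0]; print('tool shift mm to',bX,bY,np.round(R.T@e,1))
E
python3 -c "
from st import *
go(28,112)"
```

```text
t 2.575 p [ 0.4074 -0.0572  0.3038] width 0.06001027548694926 F [-0.33  0.62 -0.05] q [-0.14  0.07 -0.38  1.13  0.    1.25]
tool y yaw 0.18062779299895926 tilt [-0.  0. -1.]
board frame bx,by mm -132.6156466649542 -65.12040973192049
tool shift mm to 28 112 [177.5 160.2  -0. ]
```

>>> {"name": "arm_command", "arguments": {
  "motion": [
    [[0.0355,0.032,0],[0,0,0],0.7],
    [[0.0355,0.032,0],[0,0,0],0.7],
    [[0.0355,0.032,0],[0,0,0],0.7],
    [[0.0355,0.032,0],[0,0,0],0.7],
    [[0.0355,0.032,0],[0,0,0],0.7],
    [[0,0,0.056],[0,0,0],0.7],
    [[0,0,0.056],[0,0,0],0.7],
    [[0,0,0.056],[0,0,0],0.7],
    [[0,0,0.015],[0,0,0],0.7],
    [[0,0,0],[0,0,0],0.7]
  ]
}}

```text
time: 3.82
position: [0.5326, 0.1463, 0.1208]
ee_rot: [-0.0, 0.64, 0.768, -0.001]
ft_force: [0.1, 0.3, 0.7]
width: 0.0601
finger_force: 0.0
```

```bash
python3 -c "
from st import *
c=read_camera('scene');cv2.imwrite('pics/s1.png',cv2.resize(c['pixels'][130:330,130:400,::-1],None,fx=2.9,fy=2.9))
P=pts(c); Q=P[(P[...,2]>.035)&(P[...,2]<.1)&(P[...,0]>.45)&(P[...,0]<.61)&(P[...,1]>.08)&(P[...,1]<.24)]
e=Q[:,:2]-np.array([.526,.031]); print(np.round(np.c_[e@bx,e@by,Q[:,2]][np.argsort(Q[:,2])[:12]],3))"
```

```text
t 3.825 p [0.5326 0.1463 0.1208] width 0.06014210942254528 F [0.1  0.31 0.72] q [ 0.27  0.45 -0.37  0.75 -0.    1.66]
tool y yaw 0.1812337225880551 tilt [-0.001 -0.    -1.   ]
board frame bx,by mm 27.42965119412356 112.13998947085229
[[ 0.058  0.12   0.051]
 [-0.009  0.122  0.052]
 [ 0.057  0.107  0.052]
 [ 0.063  0.123  0.053]
 [-0.009  0.12   0.054]
 [ 0.06   0.123  0.055]
 [ 0.058  0.106  0.055]
 [-0.004  0.122  0.055]
 [ 0.058  0.121  0.057]
 [-0.011  0.119  0.058]
 [ 0.056  0.118  0.058]
 [ 0.059  0.102  0.059]]
```

View pics/s1.png

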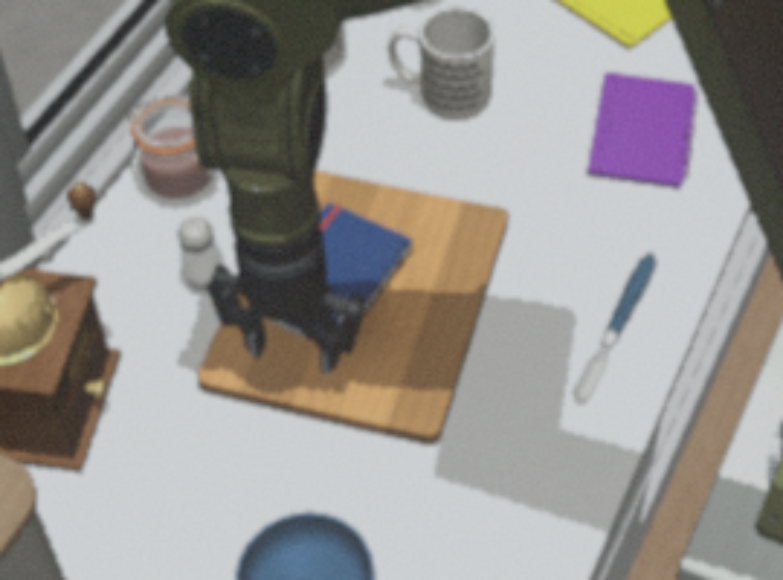

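The fingertips at crop (257,345) and (328,360) are over the bare board behind the pad's +y end. I descend carefully to feel the board.

>>> {"name": "arm_command", "arguments": {
  "motion": [
    [[0,0,0.012],[0,0,0],0.7],
    [[0,0,0.01],[0,0,0],0.7],
    [[0,0,0.002],[0,0,0],0.7],
    [[0,0,0],[0,0,0],0.7]
  ]
}}

```text
time: 4.38
position: [0.5326, 0.1463, 0.0968]
ee_rot: [-0.0, 0.64, 0.769, -0.0]
ft_force: [-0.5, 0.3, 0.2]
width: 0.0598
finger_force: 0.0
```

>>> {"name": "arm_command", "arguments": {
  "motion": [
    [[0,0,0.001],[0,0,0],0.7],
    [[0,0,0.001],[0,0,0],0.7],
    [[0,0,0],[0,0,0],0.7]
  ]
}}

```text
time: 4.75
position: [0.5327, 0.1464, 0.0949]
ee_rot: [-0.0, 0.64, 0.769, -0.0]
ft_force: [0.6, 0.7, -0.4]
width: 0.0594
finger_force: 0.0
```

>>> {"name": "arm_command", "arguments": {
  "motion": [
    [[0,0,0.001],[0,0,0],0.7],
    [[0,0,0],[0,0,0],0.7]
  ]
}}

```text
time: 5.0
position: [0.5326, 0.1463, 0.0939]
ee_rot: [-0.0, 0.64, 0.769, -0.0]
ft_force: [0.3, -0.5, 0.9]
width: 0.0597
finger_force: 0.0
```

>>> {"name": "arm_command", "arguments": {
  "motion": [
    [[0,0,0.001],[0,0,0],0.7],
    [[0,0,0],[0,0,0],0.7]
  ]
}}

```text
time: 5.25
position: [0.5326, 0.1463, 0.0928]
ee_rot: [-0.0, 0.64, 0.769, -0.0]
ft_force: [-0.3, -0.0, -0.3]
width: 0.0596
finger_force: 0.0
```

>>> {"name": "arm_command", "arguments": {
  "motion": [
    [[0,0,0.001],[0,0,0],0.7],
    [[0,0,0],[0,0,0],0.7]
  ]
}}

```text
time: 5.5
position: [0.5326, 0.1463, 0.0918]
ee_rot: [-0.0, 0.64, 0.769, -0.0]
ft_force: [0.1, 0.5, 0.3]
width: 0.0601
finger_force: 0.0
```

>>> {"name": "arm_command", "arguments": {
  "motion": [
    [[0,0,0.001],[0,0,0],0.7],
    [[0,0,0],[0,0,0],0.7]
  ]
}}

```text
time: 5.75
position: [0.5326, 0.1463, 0.0908]
ee_rot: [-0.0, 0.64, 0.769, -0.0]
ft_force: [0.3, -0.3, -0.3]
width: 0.0595
finger_force: 0.0
```

>>> {"name": "arm_command", "arguments": {
  "motion": [
    [[0,0,0.001],[0,0,0],0.7],
    [[0,0,0],[0,0,0],0.7]
  ]
}}

```text
time: 6.0
position: [0.5326, 0.1463, 0.0898]
ee_rot: [-0.0, 0.64, 0.769, -0.0]
ft_force: [-0.3, -0.7, 0.4]
width: 0.0596
finger_force: 0.0
```

>>> {"name": "arm_command", "arguments": {
  "motion": [
    [[0,0,0.001],[0,0,0],0.7],
    [[0,0,0],[0,0,0],0.7]
  ]
}}

```text
time: 6.25
position: [0.5327, 0.1463, 0.0897]
ee_rot: [0.0, 0.64, 0.769, 0.0]
ft_force: [-1.6, -0.2, 6.4]
width: 0.0595
finger_force: 3.1
```

```bash
python3 -c "
from st import *
for n in('scene','top'):
    c=read_camera(n)
    cv2.imwrite('pics/'+n+'2.png',cv2.resize(c['pixels'][200:280,190:290,::-1],None,fx=7,fy=7))
    P=pts(c); e=(P[...,:2]-np.array([.526,.031])); X=e@bx;Y=e@by
    m=(c['pixels'].max(-1)<75)&(X>-.03)&(X<.09)&(Y>.09)&(Y<.14)&(P[...,2]<.06)
    Q=np.c_[X[m],Y[m],P[m][:,2]]; print(n,np.round(Q[np.argsort(Q[:,2])[:40:3]],3))"
```

```text
t 6.25 p [0.5327 0.1463 0.0897] width 0.05953677177876581 F [-1.57 -0.23  6.39] q [ 0.27  0.48 -0.41  0.68 -0.    1.66]
tool y yaw 0.18248242206449844 tilt [ 0.  0. -1.]
board frame bx,by mm 27.575491394843198 112.20207103677343
scene [[ 0.057  0.114  0.03 ]
 [ 0.057  0.113  0.033]
 [ 0.068  0.12   0.038]
 [-0.013  0.121  0.038]
 [ 0.056  0.115  0.041]
 [ 0.057  0.127  0.042]
 [-0.01   0.12   0.044]
 [ 0.067  0.121  0.045]
 [ 0.067  0.12   0.047]
 [ 0.057  0.11   0.048]
 [ 0.057  0.125  0.05 ]
 [ 0.056  0.11   0.052]
 [ 0.058  0.122  0.054]
 [ 0.058  0.112  0.054]]
top [[-0.014  0.112  0.021]
 [-0.009  0.1    0.046]]
```

View pics/scene2.png

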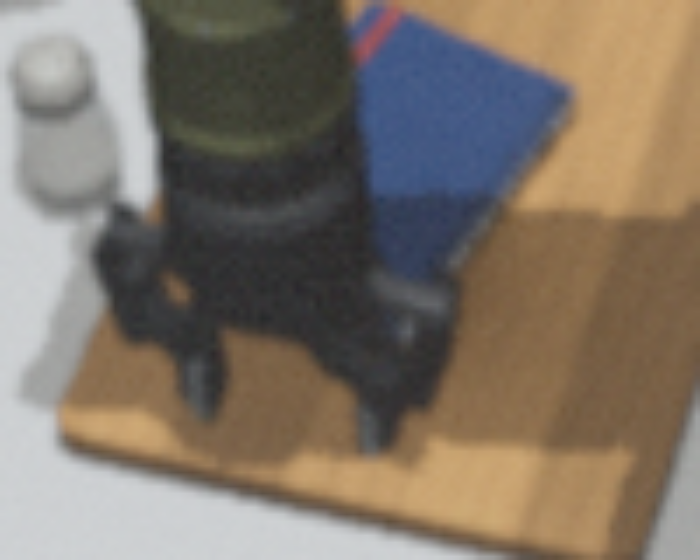

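The fingertips at (205,400) and (375,445) have just touched the board, which gives its top at TCP z ≈ 0.0898. I lift to 3 mm clearance and push toward -y.

>>> {"name": "arm_command", "arguments": {
  "motion": [
    [[0,0,-0.004],[0,0,0],0.7],
    [[-0.01,0,0],[0,0,0],0.7],
    [[-0.01,0,0],[0,0,0],0.7],
    [[-0.008,0,0],[0,0,0],0.7],
    [[-0.008,0,0],[0,0,0],0.7],
    [[-0.008,0,0],[0,0,0],0.7],
    [[-0.008,0,0],[0,0,0],0.7],
    [[-0.008,0,0],[0,0,0],0.7],
    [[0,0,0],[0,0,0],0.7]
  ]
}}

```text
time: 7.48
position: [0.5437, 0.0867, 0.0929]
ee_rot: [0.0, 0.64, 0.768, -0.0]
ft_force: [-0.0, -0.3, 0.1]
width: 0.0598
finger_force: 0.0
```

```bash
cat > ck.py <<'E'
from st import *
for n in('top','scene'):
    c,P,blue,padm,wood=look(n,(.2,.75,-.22,.25))
    r,b=rect(c,padm,.031); rb,bb=rect(c,wood|(padm>0),.022)
    e=b/1e3-np.array([.526,.031]); print(n,'pad corners board mm',np.round(1e3*np.c_[e@bx,e@by]).tolist(),np.round(r[1]),r[2]); print('  board',np.round(rb[0]),np.round(rb[1]),rb[2])
E
python3 ck.py
```

```text
t 7.475 p [0.5437 0.0867 0.0929] width 0.059843333248694786 F [-0.04 -0.33  0.06] q [ 0.16  0.48 -0.41  0.68 -0.    1.55]
tool y yaw 0.1815858657246258 tilt [-0. -0. -1.]
board frame bx,by mm 27.514825878611994 51.56412357073639
top pad corners board mm [[-38.0, -87.0], [52.0, -114.0], [95.0, 26.0], [4.0, 53.0]] [146.  94.] 83.7593994140625
  board [529.  17.] [234. 252.] 10.366456985473633
scene pad corners board mm [[-42.0, -44.0], [-18.0, -120.0], [43.0, -101.0], [19.0, -25.0]] [63. 80.] 27.8359317779541
  board [525.  38.] [233. 283.] 10.303372383117676
```

```bash
python3 -c "
from h import *
a=read_camera('top')['pixels'][130:270,170:320,::-1]; b=read_camera('scene')['pixels'][170:310,180:330,::-1]
cv2.imwrite('pics/p3.png',cv2.resize(np.hstack([a,b]),None,fx=2.66,fy=2.66))"
```

```text
(no output)
```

View pics/p3.png

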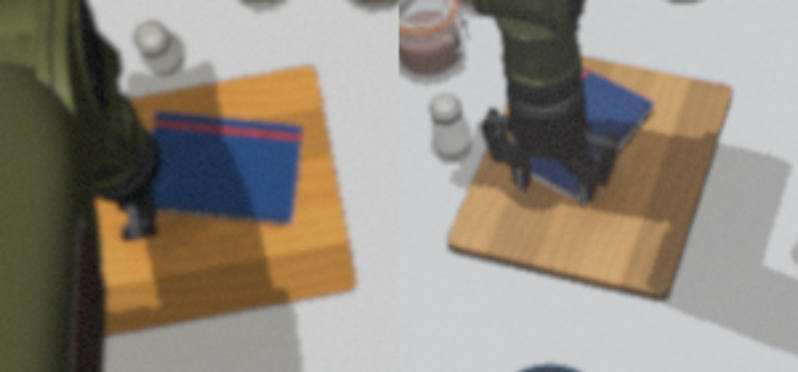

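The top crop shows the pad skewed at (228,168), with the near finger at (140,225) beside the pad's corner. Only the far finger pushes, so the pad turned slightly the wrong way because its end sits farther out in x than I aimed. I back off, shift the gripper 25 mm in +bx, and push at the near corner instead.

>>> {"name": "arm_command", "arguments": {
  "motion": [
    [[0.013,0,0],[0,0,0],0.7],
    [[0.013,0,0],[0,0,0],0.7],
    [[0,0.013,0],[0,0,0],0.7],
    [[0,0.012,0],[0,0,0],0.7],
    [[-0.01,0,0],[0,0,0],0.7],
    [[-0.008,0,0],[0,0,0],0.7],
    [[-0.008,0,0],[0,0,0],0.7],
    [[-0.008,0,0],[0,0,0],0.7],
    [[-0.008,0,0],[0,0,0],0.7],
    [[0,0,0],[0,0,0],0.7]
  ]
}}

```text
time: 8.93
position: [0.5712, 0.0753, 0.093]
ee_rot: [0.0, 0.64, 0.768, -0.0]
ft_force: [0.1, 0.9, 0.2]
width: 0.0598
finger_force: 0.0
```

```bash
python3 ck.py
```

```text
t 8.925 p [0.5712 0.0753 0.093 ] width 0.05976985053416562 F [0.07 0.94 0.17] q [ 0.13  0.51 -0.34  0.72 -0.    1.52]
tool y yaw 0.18136304648850696 tilt [ 0. -0. -1.]
board frame bx,by mm 52.49615081900919 35.38418362308993
top pad corners board mm [[-33.0, -117.0], [59.0, -140.0], [94.0, 0.0], [2.0, 23.0]] [145.  95.] 86.52122497558594
  board [486.  -6.] [158. 231.] 5.932658672332764
scene pad corners board mm [[-33.0, -111.0], [58.0, -138.0], [86.0, -45.0], [-4.0, -18.0]] [97. 95.] 83.51300048828125
  board [525.  38.] [233. 283.] 10.417656898498535
```

Rotation by end push is slow (skew still 14°). It is quicker to push the near long side, close to the -y end, toward +x with one finger, and to square the pad afterwards with the two-finger push.

>>> {"name": "arm_command", "arguments": {
  "motion": [
    [[0.015,0,0],[0,0,0],0.7],
    [[0,0,-0.05],[0,0,0],0.7],
    [[-0.03,-0.028,0],[0,0,0],0.7],
    [[-0.03,-0.028,0],[0,0,0],0.7],
    [[-0.03,-0.028,0],[0,0,0],0.7],
    [[-0.03,-0.028,0],[0,0,0],0.7],
    [[-0.028,-0.026,0],[0,0,0],0.7],
    [[0,0,0],[0,0,0],0.7],
    [[0,0,0.025],[0,0,0],0.7],
    [[0,0,0],[0,0,0],0.7]
  ]
}}

```text
time: 10.28
position: [0.4589, -0.0783, 0.1169]
ee_rot: [-0.001, 0.639, 0.769, -0.0]
ft_force: [-0.3, -0.0, 0.1]
width: 0.0598
finger_force: 0.0
```

```bash
python3 ck.py; python3 -c "
from h import *
a=read_camera('top')['pixels'][130:270,180:330,::-1]; b=read_camera('scene')['pixels'][170:310,180:330,::-1]
cv2.imwrite('pics/p4.png',cv2.resize(np.hstack([a,b]),None,fx=2.66,fy=2.66))"
```

```text
t 10.275 p [ 0.4589 -0.0783  0.1169] width 0.05984663054420583 F [-0.31 -0.    0.08] q [-0.17  0.33 -0.59  0.66  0.    1.22]
tool y yaw 0.18392920544224692 tilt [-0.003  0.001 -1.   ]
board frame bx,by mm -85.91606514227742 -95.28448766911659
top pad corners board mm [[-9.0, -20.0], [81.0, -46.0], [94.0, -1.0], [4.0, 25.0]] [47. 94.] 84.495849609375
  board [527.  29.] [235. 279.] 10.492204666137695
scene pad corners board mm [[-31.0, -113.0], [60.0, -135.0], [94.0, 4.0], [3.0, 27.0]] [144.  94.] 86.59696197509766
  board [525.  35.] [233. 286.] 10.419861793518066
```

View pics/p4.png

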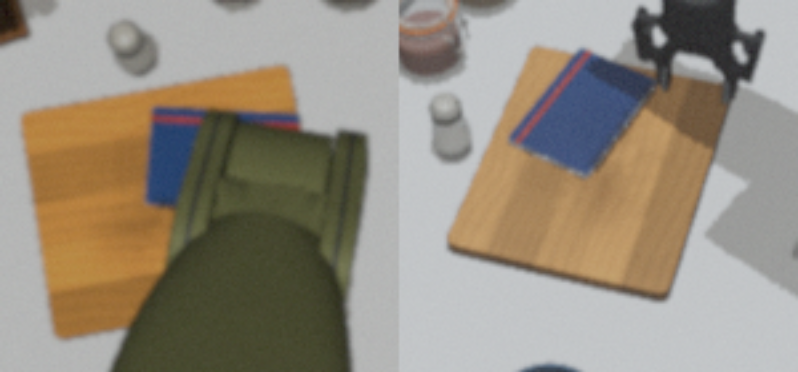

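The scene crop shows the pad unobstructed at (585,112). The far finger at (662,85) is just off its near -y corner. I lower and push +x.

>>> {"name": "arm_command", "arguments": {
  "motion": [
    [[0,0,0.024],[0,0,0],0.7],
    [[0,0,0],[0,0,0],0.7],
    [[0,0.008,0],[0,0,0],0.7],
    [[0,0.006,0],[0,0,0],0.7],
    [[0,0.006,0],[0,0,0],0.7],
    [[0,0.005,0],[0,0,0],0.7],
    [[0,0,0],[0,0,0],0.7]
  ]
}}

```text
time: 11.35
position: [0.4847, -0.0751, 0.094]
ee_rot: [0.0, 0.64, 0.769, 0.0]
ft_force: [-0.4, 0.1, -0.3]
width: 0.06
finger_force: 0.0
```

```bash
python3 ck.py
```

```text
t 11.35 p [ 0.4847 -0.0751  0.094 ] width 0.059994437471567866 F [-0.38  0.06 -0.27] q [-0.15  0.39 -0.56  0.62  0.    1.23]
tool y yaw 0.18268671782922902 tilt [ 0.001  0.    -1.   ]
board frame bx,by mm -59.87843548751231 -96.80244558505525
top pad corners board mm [[-2.0, -12.0], [89.0, -33.0], [97.0, 5.0], [6.0, 25.0]] [38. 93.] 87.91827392578125
  board [518.  77.] [235. 182.] 10.300588607788086
scene pad corners board mm [[-22.0, -113.0], [70.0, -131.0], [97.0, 10.0], [5.0, 27.0]] [143.  94.] 89.56330108642578
  board [525.  37.] [233. 284.] 10.434264183044434
```

>>> {"name": "arm_command", "arguments": {
  "motion": [
    [[0,0.006,0],[0,0,0],0.7],
    [[0,0.006,0],[0,0,0],0.7],
    [[0,0.006,0],[0,0,0],0.7],
    [[0,0.006,0],[0,0,0],0.7],
    [[0,0,0],[0,0,0],0.7]
  ]
}}

```text
time: 12.08
position: [0.5085, -0.0707, 0.094]
ee_rot: [0.0, 0.64, 0.769, 0.0]
ft_force: [-0.4, 0.2, -0.5]
width: 0.0596
finger_force: 0.0
```

```bash
python3 ck.py
```

```text
t 12.075 p [ 0.5085 -0.0707  0.094 ] width 0.059607107423630575 F [-0.44  0.19 -0.48] q [-0.14  0.42 -0.5   0.64  0.    1.25]
tool y yaw 0.18283378942603679 tilt [ 0.001  0.    -1.   ]
board frame bx,by mm -35.6716267479578 -96.80455137598967
top pad corners board mm [[21.0, 34.0], [16.0, -0.0], [98.0, -15.0], [104.0, 20.0]] [84. 35.] 0.7495346665382385
  board [516.  88.] [233. 160.] 10.436732292175293
scene pad corners board mm [[8.0, 29.0], [3.0, -114.0], [97.0, -118.0], [102.0, 26.0]] [ 94. 144.] 8.380169868469238
  board [525.  37.] [233. 283.] 10.296510696411133
```

>>> {"name": "arm_command", "arguments": {
  "motion": [
    [[0,-0.01,0],[0,0,0],0.7],
    [[0,0,-0.05],[0,0,0],0.7],
    [[0.03,0.02,0],[0,0,0],0.7],
    [[0.03,0.02,0],[0,0,0],0.7],
    [[0.03,0.02,0],[0,0,0],0.7],
    [[0.03,0.02,0],[0,0,0],0.7],
    [[0.03,0.02,0],[0,0,0],0.7],
    [[0,0,0],[0,0,0],0.7],
    [[0,0,0.04],[0,0,0],0.7],
    [[0,0,0],[0,0,0],0.7]
  ]
}}

```text
time: 13.42
position: [0.5652, 0.0917, 0.1014]
ee_rot: [-0.002, 0.64, 0.768, -0.003]
ft_force: [-1.0, -0.2, 0.1]
width: 0.0604
finger_force: 0.0
```

```bash
python3 ck.py
```

```text
t 13.425 p [0.5652 0.0917 0.1014] width 0.06044790668258614 F [-1.01 -0.17  0.12] q [ 0.16  0.5  -0.34  0.74 -0.    1.55]
tool y yaw 0.18176526075440524 tilt [-0.008 -0.002 -1.   ]
board frame bx,by mm 49.61535857630938 52.51847517011237
top pad corners board mm [[9.0, 26.0], [2.0, -119.0], [97.0, -123.0], [104.0, 22.0]] [ 95. 145.] 7.981230735778809
  board [529.  20.] [234. 260.] 10.282669067382812
scene pad corners board mm [[-9.0, -45.0], [13.0, -129.0], [77.0, -112.0], [54.0, -28.0]] [66. 87.] 25.630233764648438
  board [525.  38.] [233. 282.] 10.383824348449707
```

>>> {"name": "arm_command", "arguments": {
  "motion": [
    [[0,0.003,0],[0,0,0],0.7],
    [[0,0,0.006],[0,0,0],0.7],
    [[0,0,0],[0,0,0],0.7],
    [[0,0,0],[0,0,0],0.7]
  ]
}}

```text
time: 14.02
position: [0.5719, 0.0936, 0.098]
ee_rot: [-0.0, 0.64, 0.769, -0.0]
ft_force: [-0.8, 1.0, -0.6]
width: 0.0602
finger_force: 0.0
```

>>> {"name": "arm_command", "arguments": {
  "motion": [
    [[0,0,0.005],[0,0,0],0.7],
    [[0,0,0],[0,0,0],0.7],
    [[-0.009,0,0],[0,0,0],0.7],
    [[-0.009,0,0],[0,0,0],0.7],
    [[-0.009,0,0],[0,0,0],0.7],
    [[-0.009,0,0],[0,0,0],0.7],
    [[-0.009,0,0],[0,0,0],0.7],
    [[-0.009,0,0],[0,0,0],0.7],
    [[-0.009,0,0],[0,0,0],0.7],
    [[0,0,0],[0,0,0],0.7]
  ]
}}

```text
time: 15.28
position: [0.5836, 0.0308, 0.0929]
ee_rot: [0.0, 0.64, 0.768, -0.0]
ft_force: [0.3, 0.3, -0.3]
width: 0.06
finger_force: 0.0
```

```bash
sed -i 's/(.2,.75,-.22,.25)/(.2,.75,-.2,.25)/' ck.py; python3 ck.py
```

```text
t 15.275 p [0.5836 0.0308 0.0929] width 0.060004881004494255 F [ 0.3   0.3  -0.29] q [ 0.05  0.52 -0.32  0.73 -0.    1.44]
tool y yaw 0.18143811957050282 tilt [ 0. -0. -1.]
board frame bx,by mm 56.57075211638151 -10.628776651175437
top pad corners board mm [[8.0, -25.0], [7.0, -170.0], [103.0, -171.0], [104.0, -26.0]] [ 96. 145.] 10.042501449584961
  board [483. -37.] [124. 163.] 9.908763885498047
scene pad corners board mm [[-4.0, -106.0], [16.0, -178.0], [71.0, -163.0], [52.0, -91.0]] [58. 75.] 25.644001007080078
  board [525.  38.] [233. 283.] 10.417656898498535
```

Squared to within 0.5°. The end is at about -172 mm, so I push 18 mm more.

>>> {"name": "arm_command", "arguments": {
  "motion": [
    [[-0.006,0,0],[0,0,0],0.7],
    [[-0.006,0,0],[0,0,0],0.7],
    [[-0.006,0,0],[0,0,0],0.7],
    [[0,0,0],[0,0,0],0.7],
    [[0.01,0,0],[0,0,0],0.7],
    [[0.015,0,0],[0,0,0],0.7],
    [[0,0,-0.05],[0,0,0],0.7],
    [[0.04,0,-0.04],[0,0,0],0.7],
    [[0.05,0,0],[0,0,0],0.7],
    [[0.05,0,0],[0,0,0],0.7]
  ]
}}

```text
time: 16.62
position: [0.5563, 0.1787, 0.184]
ee_rot: [0.0, 0.64, 0.769, 0.001]
ft_force: [0.1, 0.2, -0.3]
width: 0.0598
finger_force: 0.0
```

>>> {"name": "arm_command", "arguments": {
  "motion": [
    [[0.03,0,0],[0,0,0],0.7],
    [[0,0,0],[0,0,0],0.7],
    [[0,0,0],[0,0,0],0.7]
  ]
}}

```text
time: 17.0
position: [0.5508, 0.206, 0.1828]
ee_rot: [0.0, 0.639, 0.769, -0.0]
ft_force: [0.2, -0.4, -0.3]
width: 0.0599
finger_force: 0.0
```

```bash
python3 ck.py; python3 -c "
from h import *
a=read_camera('top')['pixels'][130:270,180:380,::-1]; b=read_camera('scene')['pixels'][130:270,180:330,::-1]
cv2.imwrite('pics/p5.png',cv2.resize(np.hstack([a,b]),None,fx=2.2,fy=2.2))"
```

```text
t 17.0 p [0.5508 0.206  0.1828] width 0.059924952671061335 F [ 0.19 -0.37 -0.35] q [ 0.36  0.44 -0.19  0.94 -0.    1.75]
tool y yaw 0.18344255985756291 tilt [-0.    -0.001 -1.   ]
board frame bx,by mm 56.18579512244794 167.55784038840787
top pad corners board mm [[7.0, -43.0], [7.0, -188.0], [103.0, -188.0], [103.0, -43.0]] [ 96. 145.] 10.453765869140625
  board [531.   6.] [234. 327.] 10.492198944091797
scene pad corners board mm [[8.0, -40.0], [10.0, -184.0], [104.0, -183.0], [102.0, -39.0]] [ 94. 144.] 11.021377563476562
  board [525.  38.] [234. 282.] 10.687843322753906
```

View pics/p5.png

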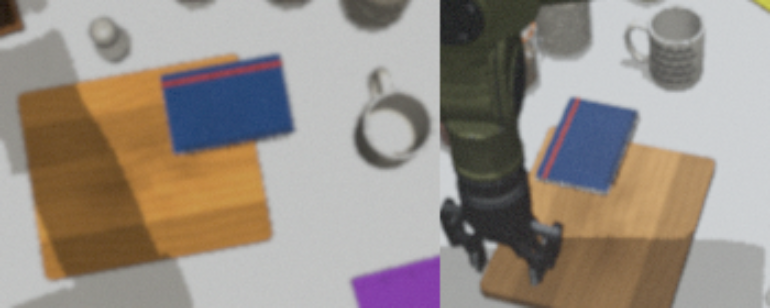

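The last view shows the pad at (228,105), square to the board's edge and sticking out about 50 mm on the mug's side. The board and the other things are unmoved, and the gripper is clear.

```bash
python3 -c "
from cell import job; print(job.sign_off())"
```

```text
the job is handed in; nothing more can be done
None
```

The pad is handed in lying flat, square to the board's edge within about 0.5° and sticking out about 50 mm on the mug's side; the board did not move, the mug, ramekin and shaker were not touched, and the robot is clear.

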